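# Set the magnetic stirrer to speed five and start it

## Robot

A 6-joint arm with a two-finger parallel gripper is mounted at the origin on a cart in front of the work surface, level with it; the furniture and walls round the work are solid. World frame = base frame: x ahead of the robot, y to its left, z up, the work surface at z = 0. Lengths are in mm, angles in rad, forces in N, time in s.
With the tool pointing down it reaches from about 275 to 725 mm from the base axis. Payload 15.9 kg.
Tool frame: the origin (TCP) lies at the very end of the fingers, on their centre line; the grasp point (between the pads) lies 19 mm behind it (bot.tcp_to_grasp is the distance from the TCP to the grasp point, in mm); z points along the fingers, y is the line along which they close (so a half turn about z gives the same grasp; the last joint's range is limited). The gripper opens to 85 mm and grips with 20 to 120 N. Pads are 22 mm wide; open, the fingers measure 114 mm over their backs; the gripper's body (76 mm by 85 mm) begins 54 mm behind the grasp point. The pads swing forward as they close: fully open they stand 13 mm farther back than shut.
Start: joints at [-1.199, 0.213, -0.034, 1.323, 0, 1.571], TCP at [181.64, -465.825, 231.306] pointing down, gripper open.
Joint ranges: [-2.98, 2.98], [-0.74, 1.72], [-1.14, 1.35], [-2.1, 2.04], [-1.57, 1.44], [-3.14, 3.14]. Speed limits (rad/s): [1.89, 1.89, 2.39, 2.57, 3.14, 3.14].

## Interface

Orientations are given as a 3x3 rotation matrix whose columns are the frame's x, y, z axes.
In Python, from cell import bot gives the robot as it stands.
- The arm moves only by the tool servo_tool, never from a script. Its argument "rows" is a list of rows, each an object with "travel": the shift along the tool's x, y, z in mm, a list of three; "spin": the turn about the tool's z in rad. A call has 1 to 8 rows; each row is the pose to reach, as a shift and turn from the pose commanded when the call began, along the tool's axes at that moment; what a row does not reach only later rows make up. A row lasts 1/8 s, in which the tool goes at most 62.5 mm and 10.7 degrees, less where a joint would pass 70% of its speed; a pose out of reach is approached as far as the arm can. A call with a gripper value outside its range is refused whole. "claw" is the opening in per cent of the stroke, from 0 (shut) to 100 (fully open), set as the call begins (left out, the last holds). The fingers move at their own pace and stop on an object; the grip force is fixed at half the most. Time passes only in rows, so rows that repeat a pose let the fingers close. It gives the time, the measured TCP pose, the force, the opening and the grip force at its end, in the units of the state.
- bot.observe(): the state, without advancing time (a new reading comes with each control period).
- bot.camera(name): name is "scene" or "side" or "wrist"; returns a dict with "pixels" (420x560x3 uint8, blue, green, red), "intrinsics" (3x3 intrinsics, pixels), "k1" (the pictures are not rectified: a ray, as slopes to the right and down, at radius r is drawn at 1 + k1 r^2 times it, then the intrinsics apply), "eye" and "orientation" of the camera in the world. Camera axes: x right, y up, looking along -z (the intrinsics and any distortion apply to the point x, -y, -z); pixel columns grow to the right and rows downward; lengths in mm; the calibration is good to about 2 mm. A picture is of the moment at which its call begins. There is no depth.
- bot.job_done(): hands the job in; it is judged then, once.
The state is a dict: "time": time; "joint_positions": joint angles; "qvel": joint speeds; "tau": joint torques, N m; "position": TCP position; "tcp_rot": TCP orientation; "ft_force": force on the tool from outside, world axes, zero at the start; "ft_torque": the same for the moment, N m; "grip_width": finger opening in mm; "finger_force": force on a finger pad.
Only numpy, scipy, OpenCV 4.12 (cv2) and the standard library are available. Lean on these libraries where they do the work, as an engineer would, in place of code of your own. Each camera call takes 0.05 s, during which the arm holds its last target. There are 200 camera calls.

## Task

Set the magnetic stirrer's speed selector to speed five by pushing its pointer knob round with a fingertip, counting the clicks: the red dot is off, and speeds one to seven are the white dots that follow clockwise. Once it rests in the speed-five click, press the green start button fully down and let go; never press it while the selector stands at any other speed. Only touch and push, do not take the knob between the fingers, and leave the beaker, timer, blue cap and marker where they are.

Things in the scene. Friction and masses are not known exactly. Their poses are not given: they have to be found in the camera images.
- stirrer: White magnetic stirrer, a flat box 300 x 200 x 60 mm, fixed; place and yaw vary. Origin: centre of its underside, on the worktop; x from its front (black flush control panel) to its back (round white plate, 134 mm across, centre at x +72 mm, top at 68 mm), y to its left. On the flat top, 60 mm up: selector axis at x -85, y +30 mm, green button at x -85, y -65 mm.
- speed (a joint): Selector angle, rad, growing clockwise from above. Speed k is k x 0.5236 (30 degrees a click), 0 = off, 7 the last; stops just beyond. At off the pointer lies 150 degrees counter-clockwise of the stirrer's +x, at five along +x. Sprung clicks: about 2 N at the pointer's end; pushed past half way it snaps into the next click by itself. Turns both ways. Starts at rest in one of off to three.
- speed_axis (a point): On the selector's axis, level with the knob's top, 92 mm above the worktop; its x points along the pointer, z up. Grey knob: upright bar 12 mm wide, 27 mm high, reaching 40 mm from the axis at the pointer (orange line) and 32 mm at the tail, round middle 24 mm across; below it a skirt 48 mm across, top at 65.5 mm. Flat dots on a 50 mm radius: larger red (off), seven white, growing.
- speed_pointer (a point): Middle of the end face of the pointer, 40 mm from the turning axis and 78 mm above the worktop; turns with the knob.
- start (a joint): Travel of the green start button, in m: 0 = up, 0.006 = fully down. It is sprung and comes back up by itself: it begins to move at about 1.5 N and is fully down at about 5 N.
- start_top (a point): Centre of the top of the green start button (24 mm across, in a grey collar 40 mm across and 12 mm high on the panel); 78 mm above the worktop when up. The cap moves straight down; the collar is 6 mm below the top of the cap when the button is up.
- beaker: Small clear beaker, 63 mm across, 80 mm high, loose, standing on the stirring plate. Origin: centre of its underside. Leave alone.
- timer: White bench timer, 66 x 66 x 19 mm, loose on the worktop left of the stirrer. Origin: centre of its underside. Leave alone.
- blue_cap: Blue screw cap, 35 mm across, 13 mm high, loose on the worktop right of the stirrer. Origin: centre of its underside. Leave alone.
- marker: White marker pen with a blue cap, 135 mm long and 13 mm thick, loose on the worktop right of the stirrer. Origin: centre of its underside. Leave alone.

How it is judged (in metres and radians):
On the way, in this order (a step that is already met when the one before it is completed fails the run):
1. the selector rests in the speed-five click (value of joint speed between 2.48799 and 2.74799 rad and velocity of joint speed between -0.1 and 0.1 rad/s), for 0.3 s.
2. the green start button is pressed down (value of joint start above 0.0045 m and value of joint speed between 2.48799 and 2.74799 rad), for 0.1 s.
At the end, for the whole second after the job is handed in: The selector rests at speed five (2.618 rad within 0.13 rad), the green button has been pressed (more than 4.5 of its 6 mm) after that and is up again, and the beaker, timer, blue cap and marker stand within 20 mm of where they were (value of joint speed between 2.48799 and 2.74799 rad and value of joint start below 0.001 m and distance of each of beaker, timer, blue_cap, marker from where it was at the start of the episode below 0.02 m); the robot touches nothing.
It fails at once if the start button is pressed (more than 2 mm) while the selector is not at speed five (value of joint start above 0.002 m and not (value of joint speed between 2.41799 and 2.81799 rad)).
It fails at once if the knob is taken between the fingers: the grasp point comes inside the bar of the knob or just above it (within 5 mm of its middle plane, less than 14 mm above its top) while the fingers touch it (y of the grasp point in the frame of speed_axis between -0.005 and 0.005 m and x of the grasp point in the frame of speed_axis between -0.036 and 0.044 m and z of the grasp point in the frame of speed_axis below 0.014 m and contact force between the fingers and speed above 0.3 N).
It fails at once if a bystander (beaker, timer, blue cap or marker) is shoved, lifted or carried more than 20 mm (distance of any of beaker, timer, blue_cap, marker from where it was at the start of the episode above 0.02 m).
It fails at once if the beaker is tipped (angle between beaker's own z axis and vertical above 0.3 rad).
It also fails if it takes over 54 s, if anything falls off the work surface, if the arm or the gripper's body presses on something with over 40 N, if the wrist force passes 120 N, or if a joint passes its speed limit or range.

## Working session

There is one attempt and no reset: what is moved stays moved. The work goes in short steps, Python scripts to look and compute and a tool call to move; the robot and the scene stay as the last step left them, time stands still between calls to the robot, and variables do not carry over. Pictures are saved under pics/ and viewed, at most 10 in all, crops included, and the job is handed in when it is done.

Besides the shell and the picture viewer there is one more tool, called after "Emit:" as name([rows], argument=value, ...), one row to a line, values as JSON. servo_tool: Moves the arm, as the interface text tells. Its arguments: {"type":"object","properties":{"rows":{"type":"array","items":{"type":"object","properties":{"travel":{"type":"array","items":{"type":"number"}},"spin":{"type":"number"}}}},"claw":{"type":"number"}},"required":["rows"]}

```bash
mkdir -p pics; cat > h.py <<'E'
import numpy as np, cv2
from cell import bot
def ray(c,u,v):
    K=np.array(c["intrinsics"]);p=np.array([(u-K[0,2])/K[0,0],(v-K[1,2])/K[1,1]])
    q=p.copy()
    for _ in range(20): q=p/(1+c["k1"]*(q@q))
    return np.array(c["orientation"])@np.array([q[0],-q[1],-1])
def plane(c,u,v,z):
    d=ray(c,u,v);e=np.array(c["eye"]);return (e+d*(z-e[2])/d[2]).round(1)
def proj(c,P):
    p=np.array(c["orientation"]).T@(np.array(P)-np.array(c["eye"]))
    q=np.array([p[0],-p[1]])/-p[2];q=q*(1+c["k1"]*(q@q));K=np.array(c["intrinsics"])
    return q*[K[0,0],K[1,1]]+[K[0,2],K[1,2]]
E
python3 - <<'E'
from h import *
s=bot.observe();print(s["time"],s["position"],np.array(s["tcp_rot"]).round(3),s["grip_width"])
for n in("scene","side"):
    c=bot.camera(n);cv2.imwrite(f"pics/{n}0.png",c["pixels"]);print(n,np.round(c["eye"]),np.round(c["orientation"],2).tolist(),c["k1"])
    hsv=cv2.cvtColor(c["pixels"],cv2.COLOR_BGR2HSV)
    for nm,lo,hi in(("green",(45,90,40),(85,255,255)),("red",(0,120,60),(5,255,255)),("red2",(173,120,60),(180,255,255)),("orange",(7,120,80),(22,255,255))):
        m=cv2.inRange(hsv,lo,hi);k,_,st,ce=cv2.connectedComponentsWithStats(m)
        for i in range(1,k):
            if st[i,4]>5: print(nm,st[i].tolist(),ce[i].round(1),plane(c,*ce[i],{"green":78,"orange":92}.get(nm,60)))
E
```

```text
0.0 [ 181.52540942 -465.52249586  230.83599181] [[ 0.932  0.363 -0.   ]
 [ 0.363 -0.932  0.001]
 [ 0.    -0.001 -1.   ]] 85.5093383363088
scene [ 54. 494. 878.] [[-0.7, 0.53, -0.48], [-0.71, -0.53, 0.46], [-0.01, 0.66, 0.75]] -0.10825822790447247
green [310, 227, 11, 12, 112] [314.8 232.6] [486.1 -17.9  78. ]
green [95, 352, 7, 6, 16] [ 97.9 354.5] [558.2 432.4  78. ]
red [454, 4, 11, 13, 103] [459.3   9.9] [  809.6 -1062.8    60. ]
red [67, 185, 9, 7, 41] [ 70.8 187.7] [962.5 259.2  60. ]
red [275, 280, 8, 7, 39] [278.2 283.2] [460. 108.  60.]
red [224, 322, 6, 4, 18] [226.3 323.5] [462.6 232.7  60. ]
red2 [457, 11, 6, 4, 8] [459.6  12.1] [  800.5 -1050.3    60. ]
orange [0, 0, 254, 120, 13289] [76.7 38.1] [1482.7  -56.6   92. ]
orange [379, 0, 7, 3, 14] [382.2   0.6] [ 985.4 -869.2   92. ]
orange [352, 4, 7, 5, 21] [354.8   6. ] [1022.1 -776.    92. ]
orange [266, 254, 10, 14, 43] [270.4 260.1] [491.   97.4  92. ]
orange [401, 316, 9, 9, 32] [405.2 320.4] [237.1  23.5  92. ]
orange [299, 329, 99, 91, 476] [338.6 386.2] [238.9 191.8  92. ]
orange [390, 344, 12, 13, 44] [395.7 350.2]
[... 1258 characters left out ...]
ange [476, 96, 6, 2, 7] [478.3  96.7] [2152.5 1695.9   92. ]
orange [472, 104, 22, 26, 448] [482.  115.7] [1667.2  957.4   92. ]
orange [557, 109, 3, 3, 9] [558. 110.] [2133.3 1047.2   92. ]
orange [340, 112, 5, 4, 15] [342.1 113.6] [1099.  1168.9   92. ]
orange [0, 122, 161, 116, 10157] [ 84.1 182. ] [175.9 238.1  92. ]
orange [353, 140, 4, 6, 9] [354.2 142.1] [921.  528.3  92. ]
orange [370, 144, 3, 4, 6] [371.2 145.8] [950.7 462.5  92. ]
orange [519, 184, 8, 5, 16] [522.5 186. ] [1102.     1.6   92. ]
orange [113, 188, 16, 43, 468] [121.4 209.4] [284.7  29.9  92. ]
orange [132, 188, 12, 35, 259] [136.1 200.7] [306.   76.6  92. ]
orange [123, 232, 5, 2, 9] [125.2 232.6] [306.5 -86.6  92. ]
```

```bash
python3 - <<'E'
import cv2
a=cv2.imread("pics/scene0.png")[150:350,200:400];b=cv2.imread("pics/side0.png")[130:280,130:330]
b=cv2.copyMakeBorder(b,0,50,0,0,0)
cv2.imwrite("pics/c1.png",cv2.resize(cv2.hconcat([a,b]),(800,400),interpolation=cv2.INTER_CUBIC))
E
```

```text
(no output)
```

View pics/c1.png

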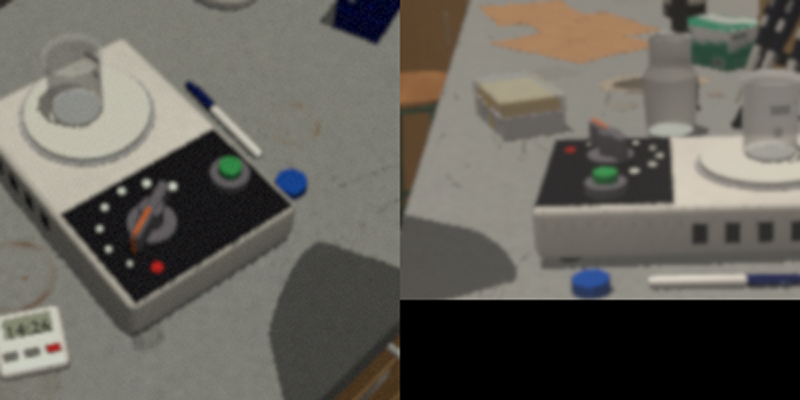

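View pics/scene0.png

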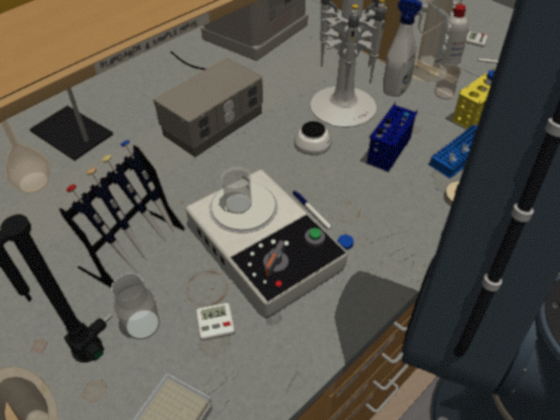

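Pictures: in the scene crop the red dot is at (157,267) and the dots follow clockwise from (130,264). The pointer's orange line runs about (140,235) to (155,205), toward dot one. The button is at (230,168). The beaker is on the plate, the cap and marker to the right, the timer to the left. I'll go over for a wrist view.

Emit:
servo_tool([
  {"travel": [430,-396,0]},
  {"travel": [430,-396,0]},
  {"travel": [430,-396,0]},
  {"travel": [430,-396,0]},
  {"travel": [430,-396,0]},
  {"travel": [430,-396,0]},
  {"travel": [430,-396,0]},
  {"travel": [430,-396,0]},
], claw=0)

```text
invalid input at $.rows[0]: expected keys travel, spin
```

Emit:
servo_tool([
  {"travel": [430,-396,0],"spin": 0},
  {"travel": [430,-396,0],"spin": 0},
  {"travel": [430,-396,0],"spin": 0},
  {"travel": [430,-396,0],"spin": 0},
  {"travel": [430,-396,0],"spin": 0},
  {"travel": [430,-396,0],"spin": 0},
  {"travel": [430,-396,0],"spin": 0},
  {"travel": [430,-396,0],"spin": 0},
], claw=0)

```text
time: 1.1
position: [401.0, -16.0, 231.3]
tcp_rot: [[0.932, 0.363, 0.0], [0.363, -0.932, -0.0], [0.0, 0.0, -1.0]]
ft_force: [0.6, -2.1, -0.1]
grip_width: -0.1
finger_force: 0.0
```

```bash
python3 - <<'E'
from h import *
c=bot.camera("wrist");cv2.imwrite("pics/w1.png",c["pixels"]);print(np.round(c["eye"]),np.round(c["orientation"],2).tolist(),c["k1"],bot.observe()["position"])
E
```

```text
[468.  11. 373.] [[0.36, 0.89, 0.26], [-0.93, 0.35, 0.1], [0.0, -0.28, 0.96]] -0.017850584271355215 [403.26340789  -9.99467531 231.0309656 ]
```

View pics/w1.png

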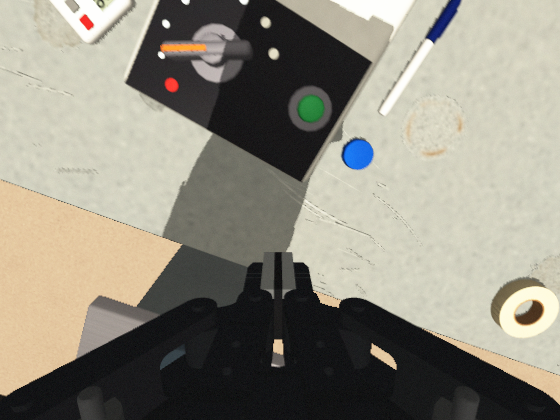

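The wrist view shows the red dot at (171,85), the pointer tip at (162,48) next to dot one (162,55), the button at (311,108), and white dots at (166,24), (273,53) and (265,22). The selector stands at speed one.

```bash
python3 - <<'E'
from h import *
c=bot.camera("wrist");im=c["pixels"];hsv=cv2.cvtColor(im,cv2.COLOR_BGR2HSV)
def cen(lo,hi,box):
    x,y,w,h=box;m=cv2.inRange(hsv[y:y+h,x:x+w],lo,hi);M=cv2.moments(m,True);return M["m10"]/M["m00"]+x,M["m01"]/M["m00"]+y
g=plane(c,*cen((45,90,40),(85,255,255),(280,80,70,60)),78)[:2]
r=plane(c,*cen((0,120,60),(6,255,255),(155,70,35,30)),60)[:2]
w=lambda b:plane(c,*cen((0,0,170),(180,70,255),b),60)[:2]
d7=w((264,43,20,20));d6=w((256,13,18,18));d2=w((158,15,17,17))
ang=lambda k:np.radians(150-30*k)
dot=lambda k:(-85+50*np.cos(ang(k)),30+50*np.sin(ang(k)))
S=np.array([(-85,-65),dot(0),dot(7),dot(6),dot(2)]);W=np.array([g,r,d7,d6,d2])
sc=S.mean(0);wc=W.mean(0);a,b=S-sc,W-wc
yaw=np.arctan2((a[:,0]*b[:,1]-a[:,1]*b[:,0]).sum(),(a*b).sum())
R=np.array([[np.cos(yaw),-np.sin(yaw)],[np.sin(yaw),np.cos(yaw)]]);t=wc-R@sc
print("yaw",np.degrees(yaw),"t",t,"res",(a@R.T-b).round(1).tolist())
ax=t+R@[-85,30];print("axis",ax,"button",t+R@[-85,-65],g)
o=cen((7,120,80),(24,255,255),(150,35,80,25));v=plane(c,*o,92)[:2]-ax
print("pointer rel",np.degrees(np.arctan2(v[1],v[0])-yaw))
for u in((262,290),(295,290),(262,254),(295,254)):print(u,plane(c,*u,231))
E
```

```text
yaw -8.262411812622732 t [577.79631442  39.13177685] res [[0.6, 2.4], [0.8, 2.4], [0.1, 1.7], [0.0, 0.7], [-1.6, -7.2]]
axis [497.9898008   81.03548055] button [484.33763543 -12.97844597] [483.7 -15.4]
pointer rel 125.73747631250032
(262, 290) [390.   -6.5 231. ]
(295, 290) [396.1 -21.8 231. ]
(262, 254) [4.082e+02 4.000e-01 2.310e+02]
(295, 254) [414.1 -14.4 231. ]
```

```bash
cat > loc.py <<'E'
from h import *
def locate(c,sel):
    """sel: {k:box} white dots visible; plus red, green boxes"""
    hsv=cv2.cvtColor(c["pixels"],cv2.COLOR_BGR2HSV)
    def cen(lo,hi,box):
        x,y,w,h=box;M=cv2.moments(cv2.inRange(hsv[y:y+h,x:x+w],lo,hi),True);return M["m10"]/M["m00"]+x,M["m01"]/M["m00"]+y
    S=[];W=[]
    for k,b in sel.items():
        if k=="g": S.append((-85,-65));W.append(plane(c,*cen((45,90,40),(85,255,255),b),78)[:2])
        else:
            a=np.radians(150-30*k);S.append((-85+50*np.cos(a),30+50*np.sin(a)))
            W.append(plane(c,*cen(*(((0,120,60),(6,255,255)) if k==0 else ((0,0,170),(180,70,255))),b),60)[:2])
    S=np.array(S);W=np.array(W);a,b=S-S.mean(0),W-W.mean(0)
    yaw=np.arctan2((a[:,0]*b[:,1]-a[:,1]*b[:,0]).sum(),(a*b).sum())
    R=np.array([[np.cos(yaw),-np.sin(yaw)],[np.sin(yaw),np.cos(yaw)]]);t=W.mean(0)-R@S.mean(0)
    print("yaw",np.degrees(yaw),"res",(a@R.T-b).round(1).tolist(),"axis",t+R@[-85,30],"button",t+R@[-85,-65])
    return yaw,R,t
E
python3 - <<'E'
from loc import *
c=bot.camera("wrist")
yaw,R,t=locate(c,{"g":(280,80,70,60),0:(155,70,35,30),7:(264,43,20,20),6:(256,13,18,18)})
ax=t+R@[-85,30]
for k in range(8):
    a=np.radians(150-30*k)+yaw; print(k,proj(c,[*(ax+40*np.array([np.cos(a),np.sin(a)])),92]).round(),proj(c,[*(ax+50*np.array([np.cos(a),np.sin(a)])),60]).round())
print(proj(c,[*ax,92]))
E
```

```text
yaw -8.100747124677088 res [[0.0, 0.1], [0.1, -0.1], [-0.0, 0.2], [-0.0, -0.1]] axis [497.20951482  78.7110322 ] button [483.82267136 -15.34104073]
0 [174.  77.] [176.  87.]
1 [165.  50.] [166.  57.]
2 [169.  23.] [171.  26.]
3 [187.   1.] [190.   2.]
4 [212.  -7.] [219.  -7.]
5 [239.   1.] [248.   2.]
6 [258.  22.] [270.  26.]
7 [265.  50.] [278.  57.]
[215.07903787  50.02415737]
```

```bash
cat > go.py <<'E'
from h import *
A=np.array([497.2,78.7]);Y=-8.1
def center(rel,x=30,y=17.5):
    a=np.radians(rel+Y);return A+x*np.array([np.cos(a),np.sin(a)])+y*np.array([-np.sin(a),np.cos(a)])
def rows(targets,base=None):
    "targets: (x,y,z,yawdeg of tool x)"
    s=bot.observe();R=np.array(s["tcp_rot"]);p=np.array(s["position"]) if base is None else np.array(base)
    y0=np.degrees(np.arctan2(R[1,0],R[0,0]))
    print(p.round(1),"yaw",y0.round(2),"t",s["time"],"f",np.round(s["ft_force"],1),"q",np.round(s["joint_positions"],2))
    for t in targets: print((R.T@(np.array(t[:3])-p)).round(1).tolist(),round(np.radians(y0-t[3]),3))
E
python3 - <<'E'
from go import *
rows([(*center(120,30,32),231,21.9),(*center(120,30,32),72,21.9)])
E
```

```text
[401.1 -15.5 230.9] yaw 21.63 t 1.25 f [-0.6 -0.5  0.6] q [-0.04  0.01 -0.26  1.3   0.    2.73]
[91.9, -82.0, -0.1] -0.005
[92.1, -81.9, 158.9] -0.005
```

Emit:
servo_tool([
  {"travel": [45,-40,0],"spin": -0.18},
  {"travel": [92,-82,0],"spin": -0.36},
  {"travel": [92,-82,0],"spin": -0.54},
  {"travel": [92,-82,30],"spin": -0.72},
  {"travel": [92,-82,60],"spin": -0.9},
  {"travel": [92,-82,80],"spin": -1.08},
  {"travel": [92,-82,90],"spin": -1.26},
  {"travel": [92,-82,90],"spin": -1.44},
])

```text
time: 2.25
position: [455.8, 90.1, 140.4]
tcp_rot: [[-0.243, 0.97, -0.002], [0.97, 0.243, -0.001], [-0.0, -0.002, -1.0]]
ft_force: [0.1, -0.4, -0.2]
grip_width: 0.2
finger_force: 0.0
```

Emit:
servo_tool([
  {"travel": [0,0,0],"spin": -0.18},
  {"travel": [0,0,0],"spin": -0.36},
  {"travel": [0,0,0],"spin": -0.54},
  {"travel": [0,0,0],"spin": -0.72},
  {"travel": [0,0,0],"spin": -0.9},
  {"travel": [0,0,0],"spin": -1.08},
  {"travel": [0,0,0],"spin": -1.26},
  {"travel": [0,0,0],"spin": -1.44},
])

```text
time: 3.25
position: [456.4, 90.3, 141.2]
tcp_rot: [[-0.993, -0.114, -0.0], [-0.114, 0.993, -0.0], [0.0, -0.0, -1.0]]
ft_force: [-0.4, -0.2, -0.8]
grip_width: -0.3
finger_force: 0.0
```

Emit:
servo_tool([
  {"travel": [0,0,0],"spin": -0.18},
  {"travel": [0,0,0],"spin": -0.26},
  {"travel": [0,0,0],"spin": -0.26},
  {"travel": [0,0,0],"spin": -0.26},
])

```text
time: 3.75
position: [456.5, 91.0, 141.3]
tcp_rot: [[-0.933, -0.359, -0.0], [-0.359, 0.933, -0.0], [0.0, -0.0, -1.0]]
ft_force: [0.2, 0.4, 0.8]
grip_width: -0.2
finger_force: 0.0
```

```bash
python3 - <<'E'
from go import *
rows([(*center(120,30,32),72,21.9-180)]+[(*center(p,30,17.5),72,p-98.1+180) for p in (120,112.5,105,97.5,90,82.5,75,67.5,60)])
E
```

```text
[456.5  91.  141.3] yaw -158.96 t 3.75 f [0.2 0.4 0.8] q [ 0.2   0.18 -0.31  1.08 -0.   -0.17]
[-1.2, 3.4, 69.3] -0.015
[-15.7, 3.6, 69.3] -6.298
[-19.7, 5.7, 69.3] -6.167
[-24.0, 7.2, 69.3] -6.036
[-28.4, 8.2, 69.3] -5.906
[-32.9, 8.6, 69.3] -5.775
[-37.5, 8.4, 69.3] -5.644
[-41.9, 7.6, 69.3] -5.513
[-46.3, 6.2, 69.3] -5.382
[-50.4, 4.3, 69.3] -5.251
```

Emit:
servo_tool([
  {"travel": [-1,3,35],"spin": 0},
  {"travel": [-1,3,60],"spin": 0},
  {"travel": [-1,3,69],"spin": 0},
  {"travel": [-1,3,69],"spin": 0},
])

```text
time: 4.25
position: [456.3, 94.7, 72.4]
tcp_rot: [[-0.933, -0.361, -0.001], [-0.361, 0.933, -0.0], [0.001, 0.0, -1.0]]
ft_force: [0.2, -0.0, -0.4]
grip_width: -0.1
finger_force: 0.0
```

```bash
python3 - <<'E'
from go import *
rows([(*center(p,30,17.5),72,p-98.1-180) for p in (120,112.5,105,97.5,90,82.5,75,67.5,60)])
E
```

```text
[456.3  94.7  72.4] yaw -158.83 t 4.25 f [ 0.2 -0.  -0.4] q [ 0.2   0.24 -0.42  0.91 -0.   -0.16]
[-14.5, 0.1, 0.4] -0.013
[-18.5, 2.1, 0.4] 0.118
[-22.8, 3.7, 0.4] 0.249
[-27.3, 4.6, 0.4] 0.38
[-31.8, 5.0, 0.4] 0.511
[-36.3, 4.8, 0.4] 0.642
[-40.8, 4.0, 0.3] 0.773
[-45.1, 2.6, 0.3] 0.903
[-49.2, 0.7, 0.3] 1.034
```

Emit:
servo_tool([
  {"travel": [-14,0,0],"spin": 0},
  {"travel": [-18.5,2,0],"spin": 0.12},
  {"travel": [-23,3.5,0],"spin": 0.25},
  {"travel": [-27.5,4.5,0],"spin": 0.38},
  {"travel": [-32,5,0],"spin": 0.51},
  {"travel": [-36.5,5,0],"spin": 0.64},
  {"travel": [-41,4,0],"spin": 0.77},
  {"travel": [-45,2.5,0],"spin": 0.9},
])

```text
time: 5.25
position: [499.0, 114.0, 73.2]
tcp_rot: [[-0.861, 0.509, 0.002], [0.509, 0.861, 0.0], [-0.001, 0.001, -1.0]]
ft_force: [0.3, -0.1, 0.3]
grip_width: 0.1
finger_force: 0.0
```

```bash
python3 - <<'E'
from go import *
rows([(*center(p,30,17.5),72,p-98.1+180) for p in (67.5,60,52.5,45,37.5,30,22.5,15,10)])
c=bot.camera("wrist");cv2.imwrite("pics/w2.png",c["pixels"])
E
```

```text
[499.  114.   73.2] yaw 149.4 t 5.25 f [ 0.3 -0.1  0.3] q [ 0.22  0.32 -0.3   0.94  0.    0.76]
[1.1, -1.3, 1.2] -0.0
[-3.0, 0.7, 1.2] 0.131
[-7.3, 2.2, 1.2] 0.262
[-11.7, 3.1, 1.2] 0.393
[-16.2, 3.4, 1.2] 0.524
[-20.8, 3.1, 1.3] 0.654
[-25.2, 2.2, 1.3] 0.785
[-29.5, 0.8, 1.3] 0.916
[-32.3, -0.5, 1.3] 1.004
```

View pics/w2.png

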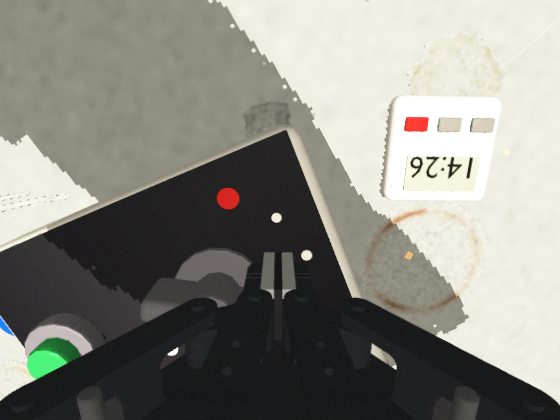

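The view shows red at (228,198), white dots one (276,217) and two (307,255). The knob's tail points to (150,300), so the knob has turned with the finger. I'll carry on.

Emit:
servo_tool([
  {"travel": [-3,0.5,0],"spin": 0.13},
  {"travel": [-7.5,2,0],"spin": 0.26},
  {"travel": [-12,3,0],"spin": 0.39},
  {"travel": [-16,3.5,0],"spin": 0.52},
  {"travel": [-21,3,0],"spin": 0.65},
  {"travel": [-25,2,0],"spin": 0.78},
  {"travel": [-29.5,1,0],"spin": 0.92},
  {"travel": [-32.5,-0.5,0],"spin": 1.0},
])

```text
time: 6.3
position: [526.5, 96.9, 73.0]
tcp_rot: [[-0.04, 0.999, 0.001], [0.999, 0.04, 0.0], [0.0, 0.001, -1.0]]
ft_force: [-1.3, -0.6, 0.3]
grip_width: 0.2
finger_force: 0.0
```

Emit:
servo_tool([
  {"travel": [0,0,0],"spin": 0},
  {"travel": [0,0,0],"spin": 0},
])

```text
time: 6.55
position: [525.6, 96.9, 72.6]
tcp_rot: [[-0.044, 0.999, 0.001], [0.999, 0.044, 0.0], [0.0, 0.001, -1.0]]
ft_force: [-0.2, 0.8, -0.3]
grip_width: 0.3
finger_force: 0.0
```

```bash
python3 - <<'E'
from go import *
rows([(*center(p,30,17.5),72,p-98.1+180) for p in (10,5,0)])
c=bot.camera("scene");cv2.imwrite("pics/s2.png",cv2.resize(c["pixels"][200:320,200:360],(800,600),interpolation=cv2.INTER_CUBIC))
E
```

```text
[525.6  96.9  72.6] yaw 92.51 t 6.55 f [-0.2  0.8 -0.3] q [ 0.18  0.36 -0.24  0.96  0.    1.71]
[0.3, 1.0, 0.6] 0.011
[-2.4, 2.4, 0.6] 0.098
[-5.2, 3.5, 0.6] 0.185
```

View pics/s2.png

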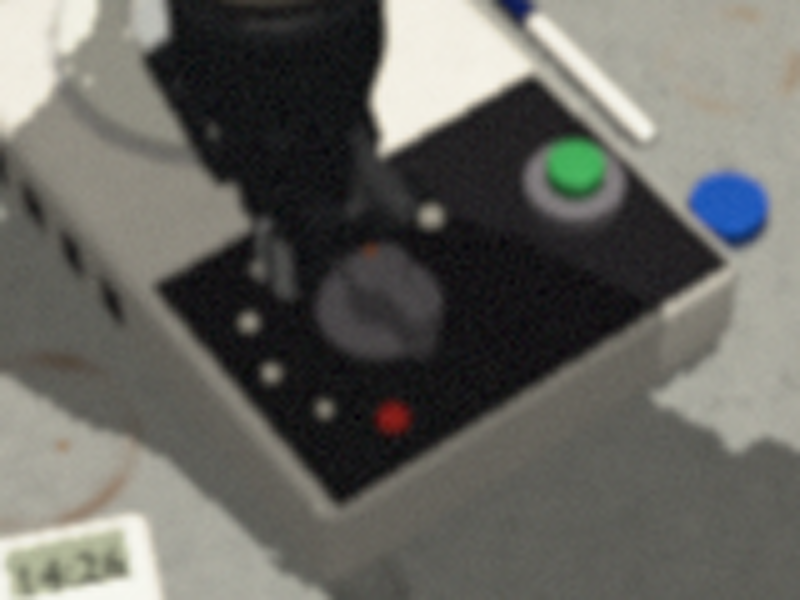

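The knob now points away from the panel front: orange at (370,250), tail at (415,340). The force is near zero, so it has snapped. I'll back off, rise and look from over the button.

Emit:
servo_tool([
  {"travel": [15,0,0],"spin": 0},
  {"travel": [15,0,-40],"spin": 0},
  {"travel": [15,0,-100],"spin": 0},
  {"travel": [-30,-20,-127],"spin": 0},
  {"travel": [-80,-40,-127],"spin": 0},
  {"travel": [-110,-47,-127],"spin": 0},
  {"travel": [-110,-47,-127],"spin": 0},
  {"travel": [-110,-47,-127],"spin": 0},
])

```text
time: 7.6
position: [483.0, -14.4, 199.4]
tcp_rot: [[-0.042, 0.999, 0.0], [0.999, 0.042, 0.0], [0.0, 0.0, -1.0]]
ft_force: [-0.0, -1.0, -0.1]
grip_width: -0.2
finger_force: 0.0
```

```bash
python3 - <<'E'
from go import *
rows([(483.8,-15.3,90,92.5),(483.8,-15.3,71,92.5)])
c=bot.camera("wrist");cv2.imwrite("pics/w3.png",c["pixels"])
for k in range(4,7):
    a=np.radians(150-30*k+Y);print(k,proj(c,[*(A+40*np.array([np.cos(a),np.sin(a)])),92]).round(),proj(c,[*(A+50*np.array([np.cos(a),np.sin(a)])),60]).round())
print(proj(c,[*A,92]).round(),proj(c,[483.8,-15.3,78]).round())
hsv=cv2.cvtColor(c["pixels"],cv2.COLOR_BGR2HSV)
k,_,st,ce=cv2.connectedComponentsWithStats(cv2.inRange(hsv,(7,120,80),(24,255,255)))
for i in range(1,k):
    if st[i,4]>40:
        v=plane(c,*ce[i],92)[:2]-A;print(st[i],ce[i].round(),np.degrees(np.arctan2(v[1],v[0]))-Y,np.hypot(*v))
E
```

```text
[483.  -14.4 199.4] yaw 92.39 t 7.6 f [-0.  -1.  -0.1] q [-0.03  0.19 -0.15  1.24  0.    1.5 ]
[-1.0, 0.8, 109.4] -0.002
[-1.0, 0.8, 128.4] -0.002
4 [356.  67.] [358.  68.]
5 [356.  97.] [359. 102.]
6 [342. 124.] [344. 131.]
[303.  87.] [279. 205.]
[308  85  49  17 322] [332.  93.] -0.3269690214806946 21.835750502329855
```

View pics/w3.png

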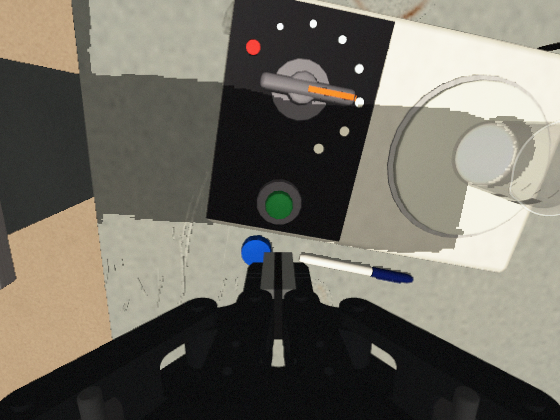

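The pointer's orange line at (332,93) points to the fifth white dot (359,102), measured -0.3° from speed five. The beaker, marker and cap look unmoved. Next I press the button.

Emit:
servo_tool([
  {"travel": [-1,1,60],"spin": 0},
  {"travel": [-1,1,110],"spin": 0},
  {"travel": [-1,1,118],"spin": 0},
  {"travel": [-1,1,122],"spin": 0},
  {"travel": [-1,1,125],"spin": 0},
  {"travel": [-1,1,127.5],"spin": 0},
  {"travel": [-1,1,127.5],"spin": 0},
  {"travel": [-1,1,127.5],"spin": 0},
])

```text
time: 8.65
position: [485.3, -15.8, 75.3]
tcp_rot: [[-0.041, 0.999, 0.004], [0.999, 0.041, 0.0], [0.0, 0.004, -1.0]]
ft_force: [-16.5, 3.3, 44.9]
grip_width: -0.2
finger_force: 22.6
```

```bash
python3 - <<'E'
from h import *
s=bot.observe();print(s["time"],s["position"],s["ft_force"],s["ft_torque"],s["tau"])
a=bot.camera("scene")["pixels"][190:290,240:375];b=bot.camera("side")["pixels"][150:250,165:300]
cv2.imwrite("pics/p.png",cv2.resize(cv2.hconcat([a,b]),(800,296),interpolation=cv2.INTER_CUBIC))
E
```

```text
8.65 [485.30190739 -15.83546128  75.30666228] [-16.48765977   3.25190717  44.89224226] [0.7152868  3.4507663  0.05380561] [-1.35210570e+00 -4.92701554e+01  3.79001856e+01 -7.46579021e+00
 -8.90095867e-01 -1.44081510e-03]
```

View pics/p.png

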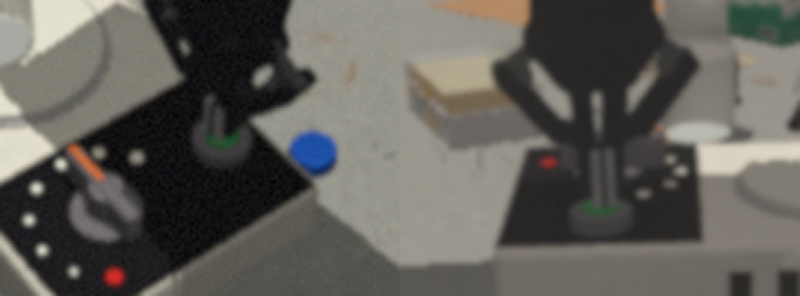

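Both views show the fingertip on the button, with the green cap down level with its collar. The knob still points at dot five. I'll release and withdraw.

Emit:
servo_tool([
  {"travel": [0,0,0],"spin": 0},
  {"travel": [0,0,-4],"spin": 0},
  {"travel": [0,0,-15],"spin": 0},
  {"travel": [0,0,-60],"spin": 0},
  {"travel": [0,0,-110],"spin": 0},
  {"travel": [0,0,-127],"spin": 0},
  {"travel": [0,0,-127],"spin": 0},
  {"travel": [0,0,-127],"spin": 0},
])

```text
time: 9.75
position: [483.5, -16.2, 198.2]
tcp_rot: [[-0.041, 0.999, -0.001], [0.999, 0.041, -0.0], [-0.0, -0.001, -1.0]]
ft_force: [-0.1, 1.2, -0.3]
grip_width: -0.2
finger_force: 0.0
```

```bash
python3 - <<'E'
from go import *
rows([])
c=bot.camera("wrist");d=cv2.absdiff(c["pixels"],cv2.imread("pics/w3.png")).max(2)
print("changed px",[(tuple(s[:4]),s[4]) for s in cv2.connectedComponentsWithStats((cv2.medianBlur(d,5)>50).astype("uint8"))[2][1:] if s[4]>30])
hsv=cv2.cvtColor(c["pixels"],cv2.COLOR_BGR2HSV)
k,_,st,ce=cv2.connectedComponentsWithStats(cv2.inRange(hsv,(7,120,80),(24,255,255)))
for i in range(1,k):
    if st[i,4]>100:
        v=plane(c,*ce[i],92)[:2]-A;print(ce[i].round(),np.degrees(np.arctan2(v[1],v[0]))-Y)
cv2.imwrite("pics/w4.png",c["pixels"])
E
```

```text
[483.5 -16.2 198.2] yaw 92.34 t 9.75 f [-0.1  1.2 -0.3] q [-0.03  0.19 -0.15  1.23 -0.    1.5 ]
changed px [((np.int32(297), np.int32(0), np.int32(99), np.int32(22)), np.int32(547)), ((np.int32(399), np.int32(16), np.int32(17), np.int32(5)), np.int32(53)), ((np.int32(246), np.int32(36), np.int32(12), np.int32(7)), np.int32(42)), ((np.int32(535), np.int32(39), np.int32(25), np.int32(16)), np.int32(165)), ((np.int32(248), np.int32(48), np.int32(12), np.int32(7)), np.int32(41)), ((np.int32(278), np.int32(56), np.int32(41), np.int32(13)), np.int32(123)), ((np.int32(422), np.int32(81), np.int32(41), np.int32(24)), np.int32(136)), ((np.int32(309), np.int32(83), np.int32(54), np.int32(20)), np.int32(447)), ((np.int32(270), np.int32(88), np.int32(17), np.int32(7)), np.int32(67)), ((np.int32(286), np.int32(96), np.int32(13), np.int32(7)), np.int32(34)), ((np.int32(300), np.int32(97), np.int32(26), np.int32(7)), np.int32(73)), ((np.int32(522), np.int32(119), np.int32(11), np.int32(5)), np.int32(36)), ((np.int32(462), np.int32(184), np.int32(9), np.int32(27)), np.int32(70)), ((np.int32(494), np.int32(193), np.int32(13), np.int32(6)), np.int32(43)), ((np.int32(513), np.int32(200), np.int32(19), np.int32(5)), np.int32(63))]
[332.  90.] -0.3269690214806946
```

View pics/w4.png

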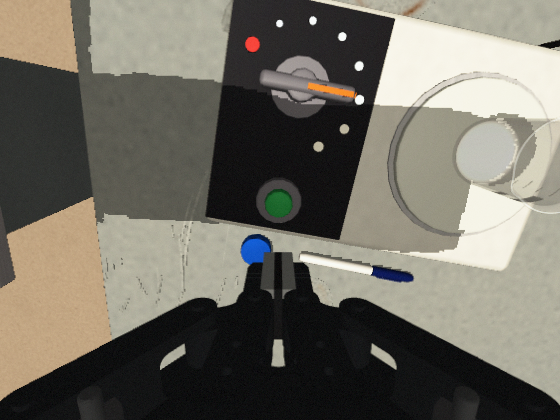

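The cap is up again at (279,204), and the pointer still stands at five. The 45 N press was well above the 5 N needed, and the fingertip is now clear. Handing in.

```bash
python3 -c "
from cell import bot
print(bot.job_done())"
```

```text
the job is handed in; nothing more can be done
None
```

I turned the selector from speed one to speed five (measured within about 0.5° of the click), then pressed the green button down with about 45 N and let it come back up. In the last wrist picture the beaker, cap and marker had not moved. The timer was out of that view, but I never went near it. The job is handed in; the hand-in gave no verdict.

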